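# Find the hidden catch of the tea box

### The arm

A 6-joint arm with a two-finger parallel gripper is mounted at the origin on a cart in front of the work surface, level with it; the furniture and walls round the work are solid. World frame = base frame: x ahead of the robot, y to its left, z up, the work surface at z = 0. Lengths are in m, angles in degrees, forces in N, time in s.
With the tool pointing down it reaches from about 0.4 to 0.825 m from the base axis. Payload 7 kg.
Tool frame: the origin (TCP) lies on the centre line of the jaws, within the pads' length; the fingertips stand 14 mm ahead of it and the grasp point (between the pads) lies 5 mm behind it; z points along the fingers, y is the line along which they close (so a half turn about z gives the same grasp; the last joint's range is limited). The gripper opens to 88 mm and grips with 3 to 60 N. Pads are 19 mm wide; open, the fingers measure 130 mm over their backs; the gripper's body (78 mm by 193 mm) begins 47 mm behind the grasp point.
Start: joints at [-47.722, 20.546, 0.682, 0, -70.136, -16.507], TCP at [0.293, -0.608, 0.241] pointing down, gripper open.
Joint ranges: [-176.03, 176.03], [-82.01, 121.73], [-58.28, 71.71], [-173.87, 95.51], [-174.79, -0.11], [-173.66, 173.66]. Speed limits (degrees/s): [136.94, 136.94, 172.46, 180, 180, 180].

### API

Orientations are given as [roll, pitch, yaw] about the fixed x, y, z axes, in that order (R = Rz(yaw) Ry(pitch) Rx(roll)).
In Python, from plant import r gives the robot as it stands.
- The arm moves only by the tool send_rows, never from a script. Its argument "steps" is a list of rows, each an object with "dp": the shift along the tool's x, y, z in mm, a list of three; "roll": the turn about the tool's z in rad; "jaw": the opening in per cent of the stroke, from 0 (shut) to 100 (fully open). In form: [{"dp": [tx, ty, tz], "roll": roll, "jaw": jaw}, ...]. A call has 1 to 5 rows; each row is the pose to reach, as a shift and turn from the pose commanded when the call began, along the tool's axes at that moment; what a row does not reach only later rows make up. A row lasts 1/8 s, in which the tool goes at most 62.5 mm and 10.7 degrees, less where a joint would pass 70% of its speed; a pose out of reach is approached as far as the arm can. A call with a gripper value outside its range is refused whole. The fingers move at their own pace and stop on an object; "newtons" is the grip in N (left out, the last holds). Time passes only in rows, so rows that repeat a pose let the fingers close. It gives the time, the measured TCP pose, the force, the opening and the grip force at its end, in the units of the state.
- r.get_state(): the state, without advancing time (a new reading comes with each control period).
- r.capture(name): name is "scene" or "top" or "wrist"; returns a dict with "image" (420x560x3 uint8, blue, green, red), "K" (3x3 intrinsics, pixels), "dist" ([k1, k2, p1, p2, k3] as OpenCV has them; the pictures are not rectified), "rvec" (rotation vector, rad) and "tvec" (3), from world to camera coordinates, as OpenCV has them. Camera axes: x right, y down, z forward; pixel columns grow to the right and rows downward; lengths in m; the calibration is good to about 2 mm. A picture is of the moment at which its call begins. There is no depth.
- r.close_job(): hands the job in; it is judged then, once.
The state is a dict: "time_s": time; "joints": joint angles; "qd": joint speeds; "joint_torque": joint torques, N m; "tcp_pos": TCP position; "eef_rot": TCP orientation; "contact_force": force on the tool from outside, world axes, zero at the start; "moment": the same for the moment, N m; "gripper_width": finger opening in m; "gripper_force": force on a finger pad.
Only numpy, scipy, OpenCV 4.12 (cv2) and the standard library are available. Lean on these libraries where they do the work, as an engineer would, in place of code of your own. Each camera call takes 0.05 s, during which the arm holds its last target. There are 200 camera calls.

### The job

One of the six matching round discs set flush in the top of the wooden tea box is the concealed catch of its drawer; the other five are rigid, and only feel tells them apart. Feel gently over the discs with the fingertips until you find the one that gives, press it fully home so that the drawer comes out by itself, then let go and draw back. Do not touch the drawer, and leave the jars, tin and mug round the box where they stand.

Things in the scene. Friction and masses are not known exactly. Their poses are not given: they have to be found in the camera images.
- case: Wooden tea box, fixed to the worktop, 154 mm (its x) by 220 mm (its y) by 65 mm high. Origin: centre of its underside, on the worktop; z up, -x is its front with the drawer. In its flat top, level with it, sit six round wooden discs of the same look, 52 mm across with a 0.5 mm gap round each, in two rows of three: centres at x = -33 and +33 mm, y = -66, 0 and +66 mm, top faces at z = 65 mm. Five discs are rigid; the sixth, which may be any of them, is the catch.
- catch (a joint): Travel of the catch disc, m: 0 = level with the top of the box, 0.005 = fully home, 5 mm down. It moves straight down under about 3 to 6 N of push and stays down where it is left (no spring). As it goes down it drives the drawer out, 5 mm for each mm. The rigid discs do not move at all.
- drawer (a joint): How far the drawer stands out of the front of the box (towards the box's -x), m: 0 = shut, 0.025 = out as far as the catch drives it. It has no handle and moves by itself when the catch is pressed.
- by_tea_tin_mid (a point): Bystander, loose: box-shaped red tea tin, 62 x 107 x 90 mm high, left of the wooden box. Point half-way up it, at the middle of the sizes given (handle included).
- by_spice_c_1_mid (a point): Bystander, loose: spice jar, 46 mm across, 84 mm high, behind the wooden box, left. Point half-way up it, at the middle of the sizes given (handle included).
- by_spice_c_0_mid (a point): Bystander, loose: squat spice jar, 54 mm across, 58 mm high, behind the wooden box, middle. Point half-way up it, at the middle of the sizes given (handle included).
- by_spice_b_2_mid (a point): Bystander, loose: spice jar, 46 mm across, 106 mm high, behind the wooden box, right. Point half-way up it, at the middle of the sizes given (handle included).
- by_mug_0_mid (a point): Bystander, loose: black mug, 101 x 134 x 72 mm high, right of the wooden box. Point half-way up it, at the middle of the sizes given (handle included).
- by_mustard_jar_mid (a point): Bystander, loose: jar, 66 mm across, 100 mm high, behind and left of the wooden box. Point half-way up it, at the middle of the sizes given (handle included).

How it is judged:
By the outcome, as a careful person would: the job done as asked, in the order asked, and still so for the second after the job is handed in, with the robot touching nothing.
It also fails if it takes over 48 s, if anything falls off the work surface, if the arm or the gripper's body presses on something with over 40 N, if the wrist force passes 120 N, or if a joint passes its speed limit or range.

## Working session

There is one attempt and no reset: what is moved stays moved. The work goes in short steps, Python scripts to look and compute and a tool call to move; the robot and the scene stay as the last step left them, time stands still between calls to the robot, and variables do not carry over. Pictures are saved under pics/ and viewed, at most 10 in all, crops included, and the job is handed in when it is done.

Besides the shell and the picture viewer there is one more tool, called after "Request:" by a JSON object that holds its "api" and its "payload", one argument or row to a line. send_rows: Moves the arm, as the interface text tells. Its arguments: {"type":"object","properties":{"steps":{"type":"array","items":{"type":"object","properties":{"dp":{"type":"array","items":{"type":"number"}},"roll":{"type":"number"},"jaw":{"type":"number"}}}},"newtons":{"type":"number"}},"required":["steps"]}

```bash
mkdir -p pics; ls; python3 - <<'E'
from plant import r
import cv2,numpy as np
s=r.get_state()
for k in s: print(k,np.round(s[k],4))
ims=[]
for n in("top","scene"):
    c=r.capture(n); cv2.imwrite(f"pics/{n}1.png",c["image"]); np.savez(n+"1.npz",**{k:v for k,v in c.items()})
    print(n,c["rvec"],c["tvec"],c["K"],c["dist"])
E
```

```text
pics
time_s 0.0
joints [-4.77216e+01  2.05909e+01  6.31700e-01 -1.91000e-02 -7.01354e+01
 -1.65061e+01]
qd [ 0.0127 -0.0853  0.127  -0.0279 -0.0152  0.0788]
joint_torque [ 6.00000e-04 -5.82720e+01  2.93069e+01  6.99760e+00  6.80000e-03
 -2.00000e-04]
tcp_pos [ 0.2932 -0.6074  0.2396]
eef_rot [ 1.799042e+02 -9.700000e-03 -1.542342e+02]
contact_force [-0.1908  0.2747 -0.9913]
moment [ 0.0167 -0.0502 -0.063 ]
gripper_force 0.0
gripper_width 0.0878
top [ 2.0033937  -2.21034701  0.23856749] [0.05798515 0.59695685 1.17834626] [[512.27036689   0.         279.48471904]
 [  0.         512.27036689 201.34671792]
 [  0.           0.           1.        ]] [0.00055775 0.         0.         0.         0.        ]
scene [ 2.05368731 -0.96069993  0.44855777] [-0.38482027  0.32921548  0.57536307] [[401.14067097   0.         276.54373665]
 [  0.         401.14067097 200.74784152]
 [  0.           0.           1.        ]] [-0.03570645  0.          0.          0.          0.        ]
```

View pics/top1.png

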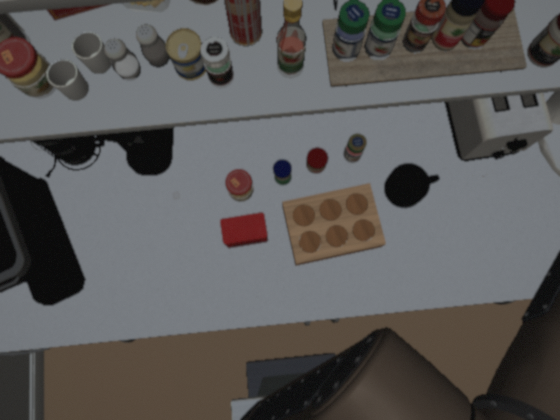

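View pics/scene1.png

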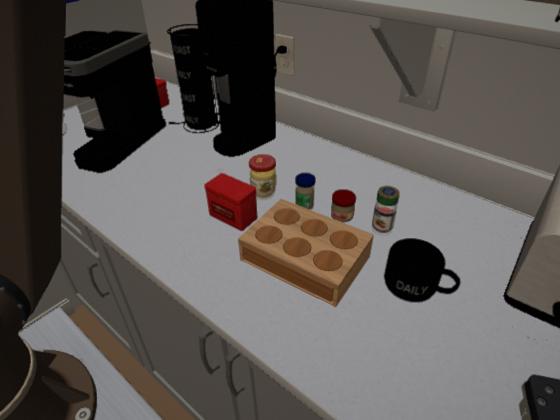

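The top view shows the box near pixel (333,223), with discs at about (303,215), (330,209), (357,203), (310,242), (337,236) and (364,232). The drawer front faces the robot, towards the bottom of the picture. Around the box are the tin (244,229), the mug (407,185) and the jars (239,184), (283,171), (317,159) and (356,146). The scene view agrees.

```bash
cat > h.py <<'E'
import cv2,numpy as np
def ray(c,px,z):
    R=cv2.Rodrigues(c["rvec"])[0]; o=-R.T@c["tvec"].ravel()
    u=cv2.undistortPoints(np.array(px,float).reshape(-1,1,2),c["K"],c["dist"]).reshape(-1,2)
    d=np.c_[u,np.ones(len(u))]@R
    return o+d*((z-o[2])/d[:,2])[:,None]
def proj(c,P): return cv2.projectPoints(np.array(P,float),c["rvec"],c["tvec"],c["K"],c["dist"])[0].reshape(-1,2)
def fit(P,Q): # rigid 2D model P->Q
    p,q=P.mean(0),Q.mean(0); H=(P-p).T@(Q-q); a=np.arctan2(H[0,1]-H[1,0],H[0,0]+H[1,1])
    R=np.array([[np.cos(a),-np.sin(a)],[np.sin(a),np.cos(a)]]); return a,q-R@p,R
M=np.array([[x,y] for x in(-.033,.033) for y in(-.066,0,.066)])
E
python3 - <<'E'
from h import *
seeds={"top":[(364,232),(337,236),(310,242),(357,203),(330,209),(303,215)],
 "scene":[(327,261),(297,247),(269,234),(344,239),(314,228),(287,216)]}
for n in seeds:
    c=dict(np.load(n+"1.npz")); im=cv2.resize(c["image"],None,fx=4,fy=4,interpolation=cv2.INTER_CUBIC)
    g=im[...,1]  
    pts=[]
    for s in seeds[n]:
        x,y=int(s[0]*4+2),int(s[1]*4+2); w=72
        p=cv2.GaussianBlur(g[y-w:y+w,x-w:x+w],(5,5),0)
        t,m=cv2.threshold(p,0,255,cv2.THRESH_BINARY_INV+cv2.THRESH_OTSU)
        k,l,st,ce=cv2.connectedComponentsWithStats(m); j=l[w-6:w+6,w-6:w+6].max()
        cn=max(cv2.findContours((l==j).astype(np.uint8),cv2.RETR_EXTERNAL,cv2.CHAIN_APPROX_NONE)[0],key=len)
        e=cv2.fitEllipse(cv2.convexHull(cn)); 
        pts.append([(e[0][0]+x-w-1.5)/4,(e[0][1]+y-w-1.5)/4]); print(np.round(pts[-1],1),np.round(np.array(e[1])/4,1))
    W=ray(c,pts,.065); a,t,R=fit(M,W[:,:2])
    print(n,"yaw",np.degrees(a),"c",t); print(np.round(W,4)); print("res mm",np.round((W[:,:2]-(M@R.T+t))*1e3,1).tolist())
E
```

```text
[363.2 229.9] [21.8 23.8]
[336.4 235.8] [22.1 23.2]
[309.6 241.4] [22.  23.3]
[356.4 203.6] [22.2 23.5]
[330.  209.3] [22.2 23.5]
[303.5 214.8] [22.1 23.3]
top yaw 6.57357819043784 c [ 0.53553555 -0.12434407]
[[ 0.5104 -0.1938  0.065 ]
 [ 0.5025 -0.1281  0.065 ]
 [ 0.4952 -0.0627  0.065 ]
 [ 0.5759 -0.1859  0.065 ]
 [ 0.5681 -0.1204  0.065 ]
 [ 0.5611 -0.0551  0.065 ]]
res mm [[0.1, -0.1], [-0.2, 0.0], [0.0, -0.1], [0.0, 0.2], [-0.2, 0.1], [0.3, -0.1]]
[327.4 260.4] [21.  30.1]
[296.7 246.8] [19.6 29. ]
[268.4 234.3] [18.2 27.7]
[343.3 239.5] [19.1 29.1]
[313.8 227.5] [18.  27.6]
[286.4 216.2] [17.  26.6]
scene yaw 6.702606944591479 c [ 0.53647532 -0.1255771 ]
[[ 0.5114 -0.1951  0.065 ]
 [ 0.5036 -0.1294  0.065 ]
 [ 0.4958 -0.064   0.065 ]
 [ 0.577  -0.1872  0.065 ]
 [ 0.5692 -0.1217  0.065 ]
 [ 0.5619 -0.0561  0.065 ]]
res mm [[0.0, -0.1], [-0.1, 0.0], [-0.2, -0.1], [0.0, 0.1], [-0.0, -0.0], [0.3, 0.1]]
```

Request:
{"api": "send_rows", "payload": {
  "steps": [
    {"dp": [-40, 30, 0], "roll": 0.07, "jaw": 0},
    {"dp": [-82, 60, 0], "roll": 0.14, "jaw": 0},
    {"dp": [-124, 91, 0], "roll": 0.2, "jaw": 0},
    {"dp": [-166, 122, 0], "roll": 0.27, "jaw": 0},
    {"dp": [-208, 153, 0], "roll": 0.334, "jaw": 0}
  ],
  "newtons": 20
}}

```text
time_s: 0.72
tcp_pos: [0.4147, -0.378, 0.2403]
eef_rot: [180.0, -0.0, -173.5]
contact_force: [0.9, 0.8, -0.1]
gripper_width: 0.0434
gripper_force: 0.0
```

```bash
cat > go.py <<'E'
from h import *; import sys
from plant import r
from scipy.spatial.transform import Rotation as Ro
s=r.get_state(); p=np.array(s["tcp_pos"]); R=Ro.from_euler("xyz",s["eef_rot"],degrees=True)
C=np.array([.536,-.125]); a=np.radians(6.64); B=np.array([[np.cos(a),-np.sin(a)],[np.sin(a),np.cos(a)]])
print("t",s["time_s"],"tcp",p.round(4),"rot",np.round(s["eef_rot"],2),"w",round(s["gripper_width"],4),"F",np.round(s["contact_force"],2),"box frame mm",((p[:2]-C)@B*1e3).round(1),"tip z",round(1e3*(p[2]-.014),1))
for m in M:
    t=np.r_[B@m+C,.085]; print((m*1e3).round(),"tool mm",(R.inv().apply(t-p)*1e3).round(1))
E
python3 go.py
```

```text
t 0.725 tcp [ 0.4147 -0.378   0.2403] rot [ 1.7998e+02 -2.0000e-02 -1.7350e+02] w 0.0434 F [ 0.93  0.75 -0.07] box frame mm [-149.8 -237.3] tip z 226.3
[-33. -66.] tool mm [-116.4  171.5  155.3]
[-33.   0.] tool mm [-116.2  237.5  155.4]
[-33.  66.] tool mm [-116.1  303.5  155.4]
[ 33. -66.] tool mm [-182.4  171.7  155.3]
[33.  0.] tool mm [-182.2  237.7  155.3]
[33. 66.] tool mm [-182.1  303.7  155.4]
```

Request:
{"api": "send_rows", "payload": {
  "steps": [
    {"dp": [-31, 46, 10], "roll": 0, "jaw": 0},
    {"dp": [-62, 92, 30], "roll": 0, "jaw": 0},
    {"dp": [-93, 138, 70], "roll": 0, "jaw": 0},
    {"dp": [-117, 173, 115], "roll": 0, "jaw": 0},
    {"dp": [-117, 173, 140], "roll": 0, "jaw": 0}
  ]
}}

```text
time_s: 1.35
tcp_pos: [0.5107, -0.1918, 0.0985]
eef_rot: [180.0, -0.1, -173.2]
contact_force: [0.4, -0.4, -0.7]
gripper_width: 0.0002
gripper_force: 0.0
```

Request:
{"api": "send_rows", "payload": {
  "steps": [
    {"dp": [0, 0, 0], "roll": 0, "jaw": 0},
    {"dp": [0, 0, 0], "roll": 0, "jaw": 0}
  ]
}}

```text
time_s: 1.6
tcp_pos: [0.5109, -0.1947, 0.1015]
eef_rot: [-180.0, 0.0, -173.4]
contact_force: [0.7, -0.7, 0.9]
gripper_width: 0.0004
gripper_force: 0.0
```

```bash
python3 go.py; python3 - <<'E'
from h import *
from plant import r
a=r.capture("wrist")["image"];b=r.capture("scene")["image"]
cv2.imwrite("pics/w2.png",np.hstack([cv2.resize(a,(400,300)),b[150:330,180:420].repeat(1,0)[:300] if 0 else cv2.resize(b[160:310,210:410],(400,300))]))
E
```

```text
t 1.6 tcp [ 0.5109 -0.1947  0.1015] rot [-1.7997e+02  4.0000e-02 -1.7337e+02] w 0.0004 F [ 0.74 -0.65  0.94] box frame mm [-33.  -66.4] tip z 87.5
[-33. -66.] tool mm [ 0.   0.4 16.5]
[-33.   0.] tool mm [ 0.  66.4 16.5]
[-33.  66.] tool mm [  0.  132.4  16.5]
[ 33. -66.] tool mm [-66.    0.4  16.6]
[33.  0.] tool mm [-66.   66.4  16.6]
[33. 66.] tool mm [-66.  132.4  16.5]
```

View pics/w2.png

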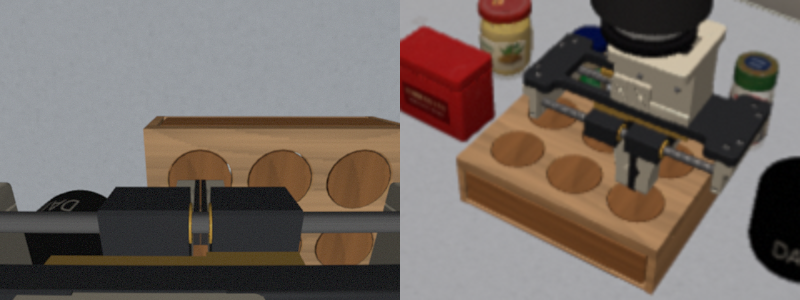

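The picture confirms the shut fingertips are centred over the near-right disc, at (200,170) in the wrist half and (635,195) in the scene half. The tips are about 22 mm above it, so I'll lower them gently.

Request:
{"api": "send_rows", "payload": {
  "steps": [
    {"dp": [0, 0, 10], "roll": 0, "jaw": 0},
    {"dp": [0, 0, 18], "roll": 0, "jaw": 0},
    {"dp": [0, 0, 20], "roll": 0, "jaw": 0},
    {"dp": [0, 0, 21], "roll": 0, "jaw": 0},
    {"dp": [0, 0, 21.5], "roll": 0, "jaw": 0}
  ]
}}

```text
time_s: 2.33
tcp_pos: [0.5104, -0.1943, 0.0793]
eef_rot: [-180.0, -0.0, -173.4]
contact_force: [-3.3, 1.9, 6.0]
gripper_width: 0.0004
gripper_force: 3.2
```

Request:
{"api": "send_rows", "payload": {
  "steps": [
    {"dp": [0, 0, 0.5], "roll": 0, "jaw": 0},
    {"dp": [0, 0, 1], "roll": 0, "jaw": 0}
  ]
}}

```text
time_s: 2.58
tcp_pos: [0.5104, -0.1944, 0.0793]
eef_rot: [-180.0, 0.0, -173.3]
contact_force: [-5.3, 2.8, 15.8]
gripper_width: 0.0005
gripper_force: 7.8
```

The first disc is rigid: 16 N and no movement. On to the next one along y.

Request:
{"api": "send_rows", "payload": {
  "steps": [
    {"dp": [0, 0, -8], "roll": 0, "jaw": 0},
    {"dp": [0, 33, -8], "roll": 0, "jaw": 0},
    {"dp": [0, 66, -8], "roll": 0, "jaw": 0},
    {"dp": [0, 66, -8], "roll": 0, "jaw": 0},
    {"dp": [0, 66, -4], "roll": 0, "jaw": 0}
  ]
}}

```text
time_s: 3.2
tcp_pos: [0.5035, -0.1286, 0.0825]
eef_rot: [-180.0, 0.1, -173.3]
contact_force: [0.8, -0.3, 0.4]
gripper_width: 0.0002
gripper_force: 0.0
```

Request:
{"api": "send_rows", "payload": {
  "steps": [
    {"dp": [0, 0, 2], "roll": 0, "jaw": 0},
    {"dp": [0, 0, 3], "roll": 0, "jaw": 0},
    {"dp": [0, 0, 3.5], "roll": 0, "jaw": 0},
    {"dp": [0, 0, 3.8], "roll": 0, "jaw": 0},
    {"dp": [0, 0, 3.8], "roll": 0, "jaw": 0}
  ]
}}

```text
time_s: 3.82
tcp_pos: [0.5028, -0.1292, 0.0793]
eef_rot: [-180.0, 0.0, -173.4]
contact_force: [-5.3, 3.2, 14.2]
gripper_width: 0.0003
gripper_force: 7.0
```

Rigid too (14 N, height 0.0793). Next is (-33,+66).

Request:
{"api": "send_rows", "payload": {
  "steps": [
    {"dp": [0, 0, -8], "roll": 0, "jaw": 0},
    {"dp": [0, 33, -8], "roll": 0, "jaw": 0},
    {"dp": [0, 66, -8], "roll": 0, "jaw": 0},
    {"dp": [0, 66, -8], "roll": 0, "jaw": 0},
    {"dp": [0, 66, -4], "roll": 0, "jaw": 0}
  ]
}}

```text
time_s: 4.45
tcp_pos: [0.4956, -0.0633, 0.0824]
eef_rot: [180.0, 0.0, -173.3]
contact_force: [0.5, -0.6, -0.3]
gripper_width: 0.0004
gripper_force: 0.0
```

Request:
{"api": "send_rows", "payload": {
  "steps": [
    {"dp": [0, 0, 2], "roll": 0, "jaw": 0},
    {"dp": [0, 0, 3], "roll": 0, "jaw": 0},
    {"dp": [0, 0, 3.5], "roll": 0, "jaw": 0},
    {"dp": [0, 0, 3.8], "roll": 0, "jaw": 0},
    {"dp": [0, 0, 3.8], "roll": 0, "jaw": 0}
  ]
}}

```text
time_s: 5.08
tcp_pos: [0.4953, -0.0633, 0.0785]
eef_rot: [-180.0, 0.0, -173.4]
contact_force: [-0.7, -1.5, 1.7]
gripper_width: 0.0007
gripper_force: 1.0
```

This one sits lower at only 1.7 N, so it may be giving. I'll push a little further.

Request:
{"api": "send_rows", "payload": {
  "steps": [
    {"dp": [0, 0, 0.5], "roll": 0, "jaw": 0},
    {"dp": [0, 0, 1], "roll": 0, "jaw": 0},
    {"dp": [0, 0, 1], "roll": 0, "jaw": 0}
  ]
}}

```text
time_s: 5.45
tcp_pos: [0.4953, -0.0631, 0.0774]
eef_rot: [180.0, 0.0, -173.4]
contact_force: [-0.9, -0.9, 2.6]
gripper_width: 0.0004
gripper_force: 1.2
```

```bash
python3 go.py | head -1
```

```text
t 5.45 tcp [ 0.4953 -0.0631  0.0774] rot [ 1.8000e+02  1.0000e-02 -1.7336e+02] w 0.0004 F [-0.93 -0.88  2.64] box frame mm [-33.3  66.2] tip z 63.4
```

It gives, with the tip about 1.9 mm down at under 3 N, well centred on the disc. Now pressing it home.

Request:
{"api": "send_rows", "payload": {
  "steps": [
    {"dp": [0, 0, 1], "roll": 0, "jaw": 0},
    {"dp": [0, 0, 1.8], "roll": 0, "jaw": 0},
    {"dp": [0, 0, 2.6], "roll": 0, "jaw": 0},
    {"dp": [0, 0, 3.2], "roll": 0, "jaw": 0},
    {"dp": [0, 0, 3.6], "roll": 0, "jaw": 0}
  ]
}}

```text
time_s: 6.08
tcp_pos: [0.4953, -0.0631, 0.0742]
eef_rot: [-180.0, 0.0, -173.4]
contact_force: [-2.5, -0.1, 11.4]
gripper_width: 0.0004
gripper_force: 5.5
```

Request:
{"api": "send_rows", "payload": {
  "steps": [
    {"dp": [0, 0, 0.4], "roll": 0, "jaw": 0},
    {"dp": [0, 0, 0.8], "roll": 0, "jaw": 0},
    {"dp": [0, 0, 0.8], "roll": 0, "jaw": 0}
  ]
}}

```text
time_s: 6.45
tcp_pos: [0.4954, -0.0631, 0.0742]
eef_rot: [-180.0, 0.0, -173.3]
contact_force: [-4.4, 0.4, 15.9]
gripper_width: 0.0004
gripper_force: 8.0
```

It stopped at 0.0742, 5.1 mm below the rigid level, at 16 N, so it is fully home. Drawing back straight up.

Request:
{"api": "send_rows", "payload": {
  "steps": [
    {"dp": [0, 0, -2], "roll": 0, "jaw": 0},
    {"dp": [0, 0, -10], "roll": 0, "jaw": 0},
    {"dp": [0, 0, -40], "roll": 0, "jaw": 0},
    {"dp": [0, 0, -90], "roll": 0, "jaw": 0},
    {"dp": [0, 0, -140], "roll": 0, "jaw": 0}
  ]
}}

```text
time_s: 7.08
tcp_pos: [0.4949, -0.0631, 0.2146]
eef_rot: [180.0, -0.0, -173.4]
contact_force: [0.3, -0.1, -0.4]
gripper_width: 0.0004
gripper_force: 0.0
```

Request:
{"api": "send_rows", "payload": {
  "steps": [
    {"dp": [15, -40, -10], "roll": 0, "jaw": 0},
    {"dp": [30, -90, -10], "roll": 0, "jaw": 0},
    {"dp": [45, -140, -10], "roll": 0, "jaw": 0},
    {"dp": [60, -190, -10], "roll": 0, "jaw": 0},
    {"dp": [70, -220, -10], "roll": 0, "jaw": 0}
  ]
}}

```text
time_s: 7.7
tcp_pos: [0.4504, -0.2917, 0.2232]
eef_rot: [180.0, -0.0, -173.4]
contact_force: [-0.5, 0.6, -0.2]
gripper_width: 0.0002
gripper_force: 0.0
```

Request:
{"api": "send_rows", "payload": {
  "steps": [
    {"dp": [10, -40, 0], "roll": 0, "jaw": 0},
    {"dp": [20, -70, 0], "roll": 0, "jaw": 0},
    {"dp": [20, -70, 0], "roll": 0, "jaw": 0},
    {"dp": [20, -70, 0], "roll": 0, "jaw": 0}
  ]
}}

```text
time_s: 8.2
tcp_pos: [0.4392, -0.3614, 0.2229]
eef_rot: [180.0, -0.0, -173.4]
contact_force: [0.1, -0.0, -0.2]
gripper_width: 0.0006
gripper_force: 0.0
```

```bash
python3 go.py|head -1; python3 - <<'E'
from h import *
from plant import r
o=[]
for n,(x,y) in {"top":(210,120),"scene":(200,150)}.items():
    c=r.capture(n); np.savez(n+"2.npz",**c); a=np.load(n+"1.npz")["image"]
    d=cv2.absdiff(a,c["image"]).max(2); 
    o.append(np.vstack([cv2.resize(v[y:y+150,x:x+200],(400,300)) for v in(a,c["image"])]))
cv2.imwrite("pics/end.png",np.hstack(o))
E
```

```text
t 8.2 tcp [ 0.4392 -0.3614  0.2229] rot [ 1.7997e+02 -1.0000e-02 -1.7340e+02] w 0.0006 F [ 0.06 -0.05 -0.21] box frame mm [-123.5 -223.6] tip z 208.9
```

View pics/end.png

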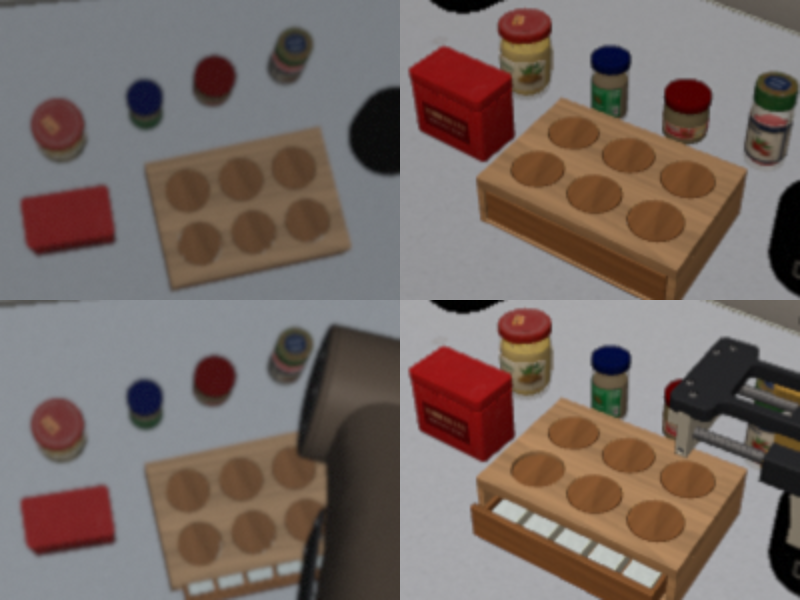

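In the lower row the drawer stands out at the front, about (560,545) in the scene half, and the pressed disc at (537,468) is sunk. The jars and tin have not moved, and the arm is clear. The mug is mostly hidden by the arm, but I never came near it.

```bash
python3 -c "
from plant import r
print(r.close_job())"
```

```text
the job is handed in; nothing more can be done
None
```

The catch was the front-left disc (x = -33, y = +66 mm); I pressed it fully home (about 5 mm), the drawer came out by itself, the arm drew back clear, and I handed the job in at about 8 s; the tin and jars I could see had not moved, while the mug was mostly hidden by the arm.

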